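# Load the specimen carrier under the microscope objective and close the retaining flap

## Robot

A 7-joint arm with a two-finger parallel gripper is mounted at the origin on the work surface. World frame = base frame: x ahead of the robot, y to its left, z up, the work surface at z = 0. Lengths are in m, angles in rad, forces in N, time in s.
With the tool pointing down it reaches from about 0.425 to 0.975 m from the base axis. Payload 16.7 kg.
Tool frame: the origin (TCP) lies midway between the tips of the shut fingers; the grasp point (between the pads) lies 19 mm behind it (bot.hold_point_z is the distance from the TCP to the grasp point, in m); z points along the fingers, y is the line along which they close (so a half turn about z gives the same grasp; the last joint's range is limited). The gripper opens to 85 mm and grips with 20 to 120 N. Pads are 22 mm wide; open, the fingers measure 114 mm over their backs; the gripper's body (76 mm by 85 mm) begins 54 mm behind the grasp point. The pads swing forward as they close: fully open they stand 13 mm farther back than shut.
Start: joints at [0.989, 0.426, 0.074, 1.606, -0.034, 1.111, -0.067], TCP at [0.283, -0.613, 0.231] pointing down, gripper open.
Joint ranges: [-2.85, 2.85], [-0.5, 2.14], [-1.23, 1.37], [0.21, 2.46], [-1.02, 4.16], [0.16, 2.05], [-2.73, 2.73]. Speed limits (rad/s): [1.89, 1.89, 2.39, 2.39, 3.01, 3.01, 3.01].

## Interface

Orientations are given as a unit quaternion [w, x, y, z].
In Python, from rig import bot, solve_ik, sensors, get_image gives the robot as it stands. The module is installed in compiled form; this text tells all that it offers. Calls block until the motion is done:
- bot.reach(position, orientation): joint-space move of the TCP to a pose.
- bot.servo_line(position, vel=0.15, attitude=None): straight line of the TCP; attitude=None keeps the orientation; vel is the mean speed in m/s.
- bot.move_j(angles): joint-space move.
- bot.grip(opening, squeeze=None): finger opening in m; squeeze is the grip in N (None keeps the last); returns when the fingers have stopped.
- bot.dwell(seconds).
- solve_ik(position, orientation): joint angles nearest the present ones, or None.
- sensors.sense(): the state.
- get_image(name): name is "side" or "top" or "wrist"; returns a dict with "frame" (400x640x3 uint8, red, green, blue), "range_z" (400x640 float32, m along the optical axis (not along the pixel's ray), 0 where there is no reading), "fx", "fy", "cx", "cy" (pixels), "world_from_camera" (4x4, takes a point from camera to world coordinates); the wrist camera has in their place "mount" (4x4, takes a point from camera to tool coordinates, whose origin is the TCP and whose axes are the flange's). Camera axes: x right, y up, looking along -z (the intrinsics and any distortion apply to the point x, -y, -z); pixel columns grow to the right and rows downward; lengths in m; the calibration is good to about 2 mm. A picture is of the moment at which its call begins: read the wrist's pose just before it.
A pose or a line that the arm cannot do raises bot.IKError and nothing moves.
- bot.job_done(): hands the job in; it is judged then, once.
The state is a dict: "t": time; "joint_positions": joint angles; "qd": joint speeds; "joint_efforts": joint torques, N m; "tcp_pos": TCP position; "eef_rot": TCP orientation; "ft_force": force on the tool from outside, world axes, zero at the start; "ft_torque": the same for the moment, N m; "grip_width": finger opening in m; "gripper_force": force on a finger pad.
Only numpy, scipy, OpenCV 4.12 (cv2) and the standard library are available. Lean on these libraries where they do the work, as an engineer would, in place of code of your own. Each camera call takes 0.05 s, during which the arm holds its last target. There are 200 camera calls.

## Task

Load the specimen carrier with the round dish onto the microscope stage, past the clip post and under the objective, then sideways behind the post and under the clip, so that its wide plate sits flat and fully home against the side fence and the end stop. Then fold the hinged retaining flap right down over the carrier's neck; if the flap leans in the way, push it back first. Do not knock the objective, and leave the carrier with the square block and everything else on the table where it is.

Things in the scene. Friction and masses are not known exactly. Their poses are not given: they have to be found in the camera images.
- microscope: white microscope, fixed, yaw varies. Origin on the table under the optical axis; x points away from the entry side (roughly away from the robot), y to its limb, z up. In its frame, mm: base x -60..60, y -90..110, z up to 65; black stage x -110..60, y -75..70, top at z 120; nosepiece (radius 30) and tube (24) on the axis from z 197 to 425; arm to the limb x -20..20, z 297..332
- limb (a point): middle of the microscope's upright limb: microscope x -18..18, y 82..114 mm, up to z 330 mm. Focus knobs on it: x -45..45, y 77..119, z 134..221 mm
- seat (a point): point on the stage top on the optical axis, 120 mm above the table, axes as the microscope's; the round dish's middle belongs over it. The seated plate then has 2 mm play to the fence, 2 mm to the end stop and 4 mm to the post
- fence (a point): foot of the inner face of the steel side fence on the stage (microscope y = 27 mm); it runs x -34..40 mm, 8 mm high
- end_stop (a point): foot of the near face of the steel end stop on the stage (microscope x = 32 mm); it runs y -19..27 mm, 8 mm high
- post (a point): foot of the clip post on the stage: microscope x -46..-34, y 15..33 mm, 15 mm high. It blocks the wide plate from going straight in on the axis: pass it with the carrier's middle at y -12 to -22 mm, then shift +y beyond it; the neck fits beside it
- clip (a point): middle of the underside of the clip lip, a 3 mm thick overhang from the post: microscope x -34..0, y 18..33 mm, underside 9 mm above the stage top; the plate's edge goes under it
- objective: objective lens pointing down on the optical axis, must not be knocked. Origin at the centre of its lower end, 24 mm above the stage; radius 10 for 30 mm up, then 13
- flap (a joint): retaining flap on the stage, rad: 0 = shut, level, underside 8 mm above the stage; grows as its free edge rises, 1.57 upright, 2.1 fully back (leaning to microscope -y). Stiff hinge, stays where left, moves at under 2 N on the edge. Aluminium plate 30 mm (along the hinge) x 60 x 3 mm, with a 5 mm high lip along the free edge on the side that is upper when shut
- flap_hinge (a point): middle of the flap's hinge line, at microscope x -90, y -50, z 128 mm; hinge line along microscope x; it stands on a block x -107..-73, y -58..-50 mm, 5 mm high. Axes turn with the flap, own y points along the flap to its free edge
- flap_edge (a point): middle of the flap's free edge, 60 mm from the hinge
- carrier: the carrier to load, aluminium, about 100 g. Origin under its middle, x along it towards the dish, z up. In its frame, mm: wide plate x 28..88, y -25..25, 6 thick; neck x -90..30, y -12..12, 6 thick; grip fin x -89..-65, y -5..5, top z 46; white round dish radius 15 at x 58, top z 16. Seated, its x is along microscope x and the fin overhangs the stage's near edge. Starts at any yaw
- carrier_well (a point): underside of the carrier beneath the dish's middle; axes as the carrier's
- carrier_fin (a point): grip point in the fin, 31 mm above the carrier's underside; pinch across the carrier's y (10 mm thick)
- other_carrier: look-alike carrier to be left alone: same plate, neck and fin as the carrier, but its well is a square block 28 x 28 x 10 mm. Same origin and axes
- beaker_small: small glass beaker, 50 mm wide, 60 mm tall; bystander, origin under its centre
- jar: white screw-top jar, 52 mm wide, 70 mm tall; bystander, origin under its centre
- beaker_big: larger glass beaker, 72 mm wide, 90 mm tall; bystander, origin under its centre
- clamp: wooden clamp lying flat, 110 x 50 x 30 mm; bystander, origin under its centre
- vial: small amber bottle, 28 mm wide, 50 mm tall; bystander, origin under its centre
- weight: brass balance weight, 32 mm wide, 42 mm tall; bystander, origin under its centre
- spoon: white spoon lying flat, 140 mm long; bystander, origin under its middle

How it is judged:
On the way:
1. the carrier is home on the stage while the flap is still up (over 0.7 rad) (x of carrier_well in the frame of seat between -0.007 and 0.006 m and y of carrier_well in the frame of seat between -0.006 and 0.006 m and z of carrier_well in the frame of seat between -0.004 and 0.004 m and angle between the x axis of carrier and the x axis of microscope, either way round below 0.12 rad and angle between carrier's own z axis and vertical below 0.06 rad and x of carrier_fin in the frame of seat below -0.1 m and value of joint flap above 0.7 rad), for 0.2 s.
At the end, for the whole second after the job is handed in: The carrier lies flat and still on the stage, dish over the seat point within +-6 mm across and -7 to +6 mm along the microscope, within 4 mm in height, pointing along the microscope's x within 0.12 rad, tilted less than 0.06 rad, fin at the near side, and the flap is shut (below 0.12 rad) (x of carrier_well in the frame of seat between -0.007 and 0.006 m and y of carrier_well in the frame of seat between -0.006 and 0.006 m and z of carrier_well in the frame of seat between -0.004 and 0.004 m and angle between the x axis of carrier and the x axis of microscope, either way round below 0.12 rad and angle between carrier's own z axis and vertical below 0.06 rad and x of carrier_fin in the frame of seat below -0.1 m and value of joint flap below 0.12 rad and linear speed of carrier below 0.02 m/s); the robot touches nothing.
It fails at once if the objective is knocked (over 5 N) (contact force between objective and anything else above 5 N).
It fails at once if a bystander is moved more than 25 mm (distance of any of other_carrier, beaker_small, jar, beaker_big, clamp, vial, weight, spoon from where it was at the start of the episode above 0.025 m).
It fails at once if a beaker, jar, vial or weight is tipped over (angle between any of beaker_small, jar, beaker_big, vial, weight's own z axis and vertical above 0.5 rad).
It also fails if it takes over 72 s, if anything falls off the work surface, if the arm or the gripper's body presses on something with over 40 N, if the wrist force passes 120 N, or if a joint passes its speed limit or range.

## Working session

There is one attempt and no reset: what is moved stays moved. The work goes in short steps, each a Python script; the robot and the scene stay as the last script left them, time stands still between calls to the robot, and variables do not carry over. Pictures are saved under pics/ and viewed, at most 10 in all, crops included, and the job is handed in when it is done.

```bash
mkdir -p pics
python3 - <<'E'
from rig import bot,sensors,get_image
import numpy as np,cv2,pickle
s=sensors.sense();print(s['t'],s['tcp_pos'],s['eef_rot'])
D={}
for n in('side','top','wrist'):
    d=get_image(n);D[n]=d
    cv2.imwrite(f'pics/{n}0.png',d['frame'][:,:,::-1])
    print(n,d['fx'],d['cx'],d['cy'],[k for k in d],np.round(d.get('world_from_camera',d.get('mount')),3).tolist())
pickle.dump((s,D),open('d0.pkl','wb'))
E
```

```text
0.0 [ 0.28286646 -0.61238869  0.23060544] [-6.33805987e-04  9.76683785e-01  2.14681950e-01 -2.06840430e-04]
side 374.1311842537125 320.79362418715556 200.97670069388883 ['frame', 'range_z', 'fx', 'fy', 'cx', 'cy', 'world_from_camera'] [[-0.824, 0.352, -0.444, 0.139], [-0.566, -0.533, 0.629, 0.596], [-0.016, 0.769, 0.638, 0.712], [0.0, 0.0, 0.0, 1.0]]
top 362.29482643761645 320.9532186587439 200.24236757141185 ['frame', 'range_z', 'fx', 'fy', 'cx', 'cy', 'world_from_camera'] [[-0.006, 0.99, -0.138, 0.4], [-1.0, -0.008, -0.014, 0.0], [-0.015, 0.138, 0.99, 1.176], [0.0, 0.0, 0.0, 1.0]]
wrist 313.4631799100852 316.92032898275977 204.92688616309056 ['frame', 'range_z', 'fx', 'fy', 'cx', 'cy', 'mount'] [[0.0, 0.945, 0.328, 0.085], [1.0, -0.0, 0.0, -0.001], [0.0, 0.328, -0.945, -0.142], [0.0, 0.0, 0.0, 1.0]]
```

View pics/top0.png

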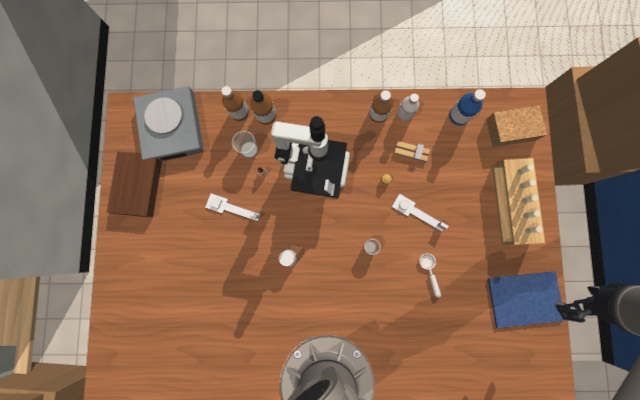

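View pics/side0.png

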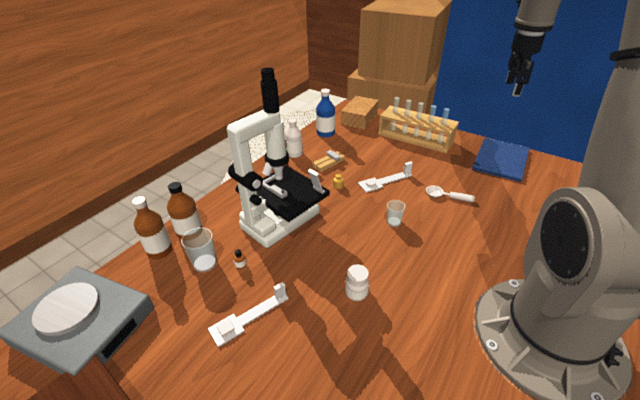

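The top view shows the black stage around (320,167), one carrier at about (232,208) and the other at about (420,213). I need to zoom in to tell the dish from the block.

```bash
cat > h.py <<'E'
import numpy as np,cv2
def pts(d,T=None):
    """world point per pixel from range image"""
    T=d['world_from_camera'] if T is None else T
    v,u=np.mgrid[:400,:640]; z=d['range_z']
    p=np.stack([(u-d['cx'])/d['fx']*z,-(v-d['cy'])/d['fy']*z,-z],-1)
    return p@T[:3,:3].T+T[:3,3]
def ray(d,uv,h,T=None):
    """pixel(s) onto plane z=h"""
    T=d['world_from_camera'] if T is None else T
    uv=np.atleast_2d(uv).astype(float)
    r=np.c_[(uv[:,0]-d['cx'])/d['fx'],-(uv[:,1]-d['cy'])/d['fy'],-np.ones(len(uv))]@T[:3,:3].T
    return T[:3,3]+r*((h-T[2,3])/r[:,2])[:,None]
def R_(q):
    from scipy.spatial.transform import Rotation as R
    return R.from_quat(np.r_[q[1:],q[0]]).as_matrix()
def Twrist(s,d):
    T=np.eye(4);T[:3,:3]=R_(s['eef_rot']);T[:3,3]=s['tcp_pos'];return T@d['mount']
E
python3 - <<'E'
import pickle
from h import *
s,D=pickle.load(open('d0.pkl','rb'));d=D['top'];f=d['frame'];P=pts(d)
hsv=cv2.cvtColor(f,cv2.COLOR_RGB2HSV)
m=(hsv[...,2]<60)&(abs(P[...,2]-.12)<.012)
u=np.zeros((400,640),bool);u[120:215,270:370]=1;m&=u
print('stage px',m.sum(),'z',np.median(P[m][:,2]))
r=cv2.minAreaRect(P[m][:,:2].astype(np.float32)*1000);print(r,cv2.boxPoints(r).round(1).tolist())
for a,b in(((180,190),(270,230)),((385,190),(455,235))):
    w=np.zeros((400,640),bool);w[a[1]:b[1],a[0]:b[0]]=1
    m=w&(hsv[...,1]<70)&(hsv[...,2]>120)
    q=P[m];print(m.sum(),'z pct',np.percentile(q[:,2],[5,50,95]).round(4),cv2.minAreaRect(q[:,:2].astype(np.float32)*1000))
c=lambda x0,y0,x1,y1,F=f,k=4:cv2.resize(F[y0:y1,x0:x1],(400,300),interpolation=cv2.INTER_CUBIC)
g=D['side']['frame']
out=np.vstack([np.hstack([c(200,183,268,234),c(385,188,453,239)]),np.hstack([c(270,125,370,200),c(220,130,340,220,g)])])
cv2.imwrite('pics/z1.png',out[:,:,::-1])
E
```

```text
stage px 1807 z 0.1212245581559086
((650.9879150390625, 22.242454528808594), (141.8914794921875, 169.7114715576172), 80.35821533203125) [[555.4000244140625, -33.5], [722.7999877929688, -61.900001525878906], [746.5, 78.0], [579.2000122070312, 106.4000015258789]]
575 z pct [0.002  0.008  0.0454] ((497.16619873046875, 190.21731567382812), (423.0677490234375, 52.4261474609375), 70.09105682373047)
598 z pct [0.0012 0.0073 0.0424] ((503.1956481933594, -185.12986755371094), (139.51629638671875, 400.24664306640625), 9.770833015441895)
```

View pics/z1.png

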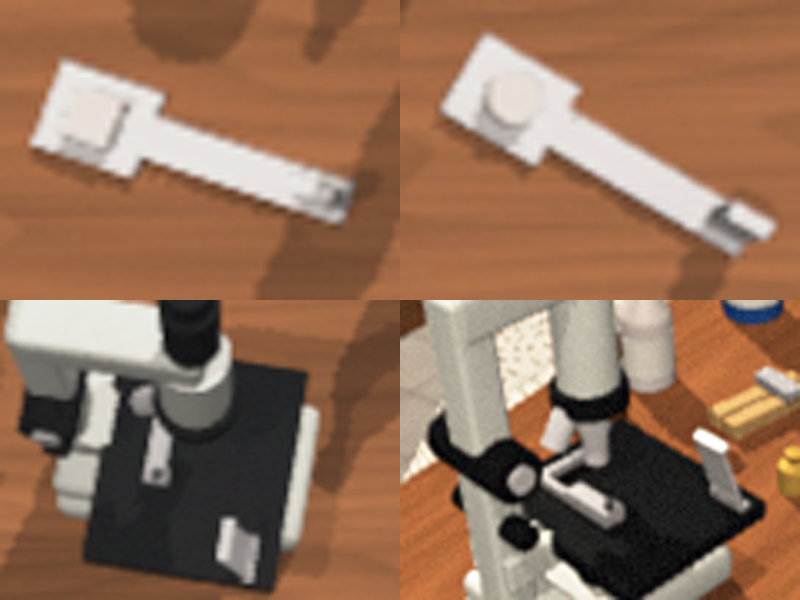

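The round dish is on the right-hand carrier (plate up-left, fin down-right), so that one is the carrier to load. The left one has the square block. The flap stands about upright at the stage's near right corner.

```bash
cat >> h.py <<'E'
def carrier(d,P,win):
    """carrier pose (origin xy, yaw) from white mask: plate centre & fin"""
    x0,y0,x1,y1=win
    hsv=cv2.cvtColor(d['frame'],cv2.COLOR_RGB2HSV)
    m=np.zeros((400,640),np.uint8);m[y0:y1,x0:x1]=((hsv[...,1]<75)&(hsv[...,2]>105))[y0:y1,x0:x1]
    n,l,st,_=cv2.connectedComponentsWithStats(m);k=1+st[1:,4].argmax();m=l==k
    flat=m&(P[...,2]<.012)&(P[...,2]>-.004)
    fin=m&(P[...,2]>.038)&(P[...,2]<.055)
    return m,flat,fin
def qyaw(a):
    """tool down, tool x at yaw a"""
    return [0,np.cos(a/2),np.sin(a/2),0]
E
python3 - <<'E'
import pickle
from h import *
from rig import solve_ik
s,D=pickle.load(open('d0.pkl','rb'));d=D['top'];P=pts(d)
m,fl,fi=carrier(d,P,(385,190,455,235))
q=P[m&(P[...,2]<.05)];print(m.sum(),fl.sum(),fi.sum())
r=cv2.minAreaRect(P[fl][:,:2].astype(np.float32)*1000);print(r)
ctr=ray(d,np.argwhere(fl)[:,::-1],.006)[:,:2]
a,b=np.linalg.eigh(np.cov(ctr.T));ax=b[:,1];print('yaw',np.degrees(np.arctan2(ax[1],ax[0])))
print('fin',P[fi].mean(0))
# flap
R=np.array([[.986,.167],[-.167,.986]])
M=P.copy();M[...,:2]=(P[...,:2]-[.676,.0205])@R.T
w=(abs(M[...,0]+.09)<.022)&(M[...,1]<.02)&(M[...,1]>-.1)&(M[...,2]>.126)&(M[...,2]<.21)
print('flap top',(M[w]*1000).round().tolist()[::3])
Ps=pts(D['side']);M=Ps.copy();M[...,:2]=(Ps[...,:2]-[.676,.0205])@R.T
w=(abs(M[...,0]+.09)<.022)&(M[...,1]<.02)&(M[...,1]>-.1)&(M[...,2]>.126)&(M[...,2]<.21)
print('flap side',(M[w]*1000).round().tolist()[::6])
yc=np.radians(60)
for nm,pos,a in [('car',[.49,-.27,.05],np.radians(60)),('car2',[.49,-.27,.05],np.radians(240)),('st',[.54,.04,.2],np.radians(-9.6)),('st2',[.54,.04,.2],np.radians(170.4)),('look',[.5,.03,.33],np.radians(170.4)),('look2',[.5,.03,.33],np.radians(-9.6))]:
    j=solve_ik(pos,qyaw(a));print(nm,None if j is None else np.round(j,2))
E
```

```text
616 495 29
((515.0867919921875, -305.131103515625), (189.6095733642578, 54.67865753173828), 58.0293083190918)
yaw 58.59621644041046
fin [ 0.47673516 -0.36345007  0.0458819 ]
flap top [[-83.0, -4.0, 187.0], [-85.0, -12.0, 190.0], [-86.0, -6.0, 187.0], [-89.0, -3.0, 190.0], [-86.0, -12.0, 171.0], [-91.0, -5.0, 187.0], [-87.0, -15.0, 156.0], [-95.0, -5.0, 190.0], [-90.0, -14.0, 158.0], [-96.0, -2.0, 186.0], [-94.0, -11.0, 165.0], [-91.0, -20.0, 140.0], [-99.0, 2.0, 187.0], [-99.0, -7.0, 182.0], [-94.0, -17.0, 145.0], [-93.0, -26.0, 130.0], [-102.0, -3.0, 187.0], [-98.0, -13.0, 155.0], [-96.0, -22.0, 132.0], [-106.0, -3.0, 193.0], [-101.0, -12.0, 153.0], [-107.0, 3.0, 188.0], [-105.0, -6.0, 165.0], [-102.0, -15.0, 143.0], [-109.0, 3.0, 183.0], [-107.0, -8.0, 158.0], [-104.0, -18.0, 131.0], [-109.0, -8.0, 151.0], [-106.0, -18.0, 127.0], [-110.0, -14.0, 138.0]]
flap side [[-81.0, -13.0, 189.0], [-81.0, -8.0, 187.0], [-80.0, -10.0, 182.0], [-97.0, -9.0, 188.0], [-96.0, -4.0, 188.0], [-91.0, -3.0, 184.0], [-108.0, -3.0, 189.0], [-97.0, -2.0, 183.0], [-84.0, -12.0, 170.0], [-106.0, 0.0, 184.0], [-104.0, 0.0, 181.0], [-94.0, -7.0, 170.0], [-89.0, -12.0, 162.0], [-84.0, -16.0, 155.0], [-108.0, -1.0, 172.0], [-99.0, -9.0, 161.0], [-94.0, -12.0, 154.0], [-84.0, -20.0, 143.0], [-108.0, -7.0, 159.0], [-100.0, -12.0, 150.0], [-95.0, -16.0, 143.0], [-85.0, -24.0, 131.0], [-110.0, -7.0, 150.0], [-100.0, -18.0, 137.0], [-95.0, -20.0, 130.0], [-100.0, -17.0, 131.0], [-109.0, -15.0, 132.0]]
car [ 0.54  0.48 -0.18  2.    0.13  0.68 -0.25]
car2 [-0.34  0.74  1.01  2.05 -0.86  0.86 -2.49]
st [ 0.12  0.26 -0.37  1.92  0.11  0.98 -2.04]
st2 [ 0.39  0.31 -0.69  1.9   0.24  1.    1.  ]
look [ 0.47  0.11 -0.7   1.83  0.07  1.23  1.15]
look2 [ 0.24  0.09 -0.45  1.84  0.04  1.23 -1.96]
```

```bash
cat >> h.py <<'E'
from scipy.spatial.transform import Rotation as Rot
def qt(yaw,tilt=0.):
    """tool x at yaw, tool tilted so that fingers point forward (along +tool x) by tilt"""
    c,s=np.cos(tilt),np.sin(tilt)
    M=np.array([[c,0,s],[0,-1,0],[s,0,-c]])
    q=(Rot.from_euler('z',yaw)*Rot.from_matrix(M)).as_quat();return [q[3],q[0],q[1],q[2]]
def m2w(p,O,yaw):
    p=np.asarray(p,float);c,s=np.cos(yaw),np.sin(yaw)
    return np.array([O[0]+c*p[0]-s*p[1],O[1]+s*p[0]+c*p[1],p[2]])
def w2m(P,O,yaw):
    M=P.copy();c,s=np.cos(yaw),np.sin(yaw);d=P[...,:2]-np.array(O)
    M[...,0]=c*d[...,0]+s*d[...,1];M[...,1]=-s*d[...,0]+c*d[...,1];return M
E
python3 - <<'E'
import pickle
from h import *
from rig import *
s,D=pickle.load(open('d0.pkl','rb'))
O=[.676,.0205];y=np.radians(-9.6);t=np.radians(20)
for n in('top','side'):
    M=w2m(pts(D[n]),O,y);w=(abs(M[...,0]+.09)<.02)&(abs(M[...,1]+.04)<.05)&(M[...,2]>.126)&(M[...,2]<.21)
    print(n,(M[w]*1000).round().tolist()[::6])
for p,a,tt in [([.4755,-.37,.03],58.6,20),([.4755,-.37,.25],58.6,20),([*m2w([-.135,-.016,.14],O,y)],-9.6,20),([*m2w([-.30,-.016,.14],O,y)],-9.6,20),([.45,-.33,.25],58.6,20)]:
    j=solve_ik(p,qt(np.radians(a),np.radians(tt)));print(None if j is None else np.round(j,2))
bot.reach(m2w([-.15,-.01,.30],O,y),qt(y,t))
s=sensors.sense();d=get_image('wrist');pickle.dump((s,d),open('d1.pkl','wb'));print(s['t'],s['tcp_pos'])
cv2.imwrite('pics/w1.png',d['frame'][:,:,::-1])
E
```

```text
top [[-77.0, -31.0, 187.0], [-78.0, -37.0, 185.0], [-76.0, -42.0, 164.0], [-76.0, -45.0, 152.0], [-78.0, -46.0, 149.0], [-83.0, -44.0, 155.0], [-94.0, -34.0, 189.0], [-82.0, -49.0, 136.0], [-96.0, -37.0, 187.0], [-83.0, -53.0, 132.0], [-91.0, -45.0, 153.0], [-97.0, -40.0, 165.0], [-104.0, -33.0, 183.0], [-92.0, -51.0, 131.0], [-94.0, -52.0, 127.0], [-97.0, -55.0, 129.0], [-99.0, -61.0, 127.0], [-103.0, -71.0, 126.0]]
side [[-72.0, -39.0, 189.0], [-74.0, -34.0, 187.0], [-72.0, -36.0, 182.0], [-89.0, -40.0, 188.0], [-90.0, -36.0, 188.0], [-85.0, -33.0, 184.0], [-101.0, -38.0, 189.0], [-91.0, -34.0, 183.0], [-75.0, -39.0, 170.0], [-100.0, -35.0, 184.0], [-98.0, -34.0, 181.0], [-87.0, -38.0, 170.0], [-80.0, -41.0, 162.0], [-74.0, -43.0, 155.0], [-102.0, -37.0, 172.0], [-90.0, -41.0, 161.0], [-85.0, -43.0, 154.0], [-73.0, -47.0, 143.0], [-100.0, -42.0, 159.0], [-90.0, -44.0, 150.0], [-84.0, -46.0, 143.0], [-72.0, -51.0, 131.0], [-102.0, -43.0, 150.0], [-88.0, -49.0, 137.0], [-83.0, -50.0, 130.0], [-83.0, -51.0, 127.0], [-91.0, -49.0, 129.0], [-101.0, -50.0, 130.0]]
[ 0.94  0.63 -0.26  1.85 -0.28  0.76  0.38]
[ 0.92  0.36 -0.23  1.71 -0.29  1.15  0.29]
[ 0.22  0.21 -0.52  2.22  0.57  0.48 -2.49]
None
[ 0.92  0.28 -0.24  1.81 -0.31  1.12  0.29]
2.6167 [0.52659911 0.03503154 0.29995954]
```

View pics/w1.png

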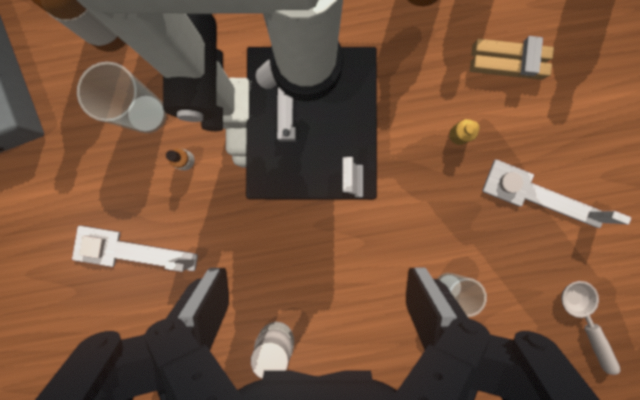

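The wrist view shows the stage squarely: near corners at (247,197) and (377,198), flap at (352,176), and clip and post at (286,118). The flap leans in at about 1.29 rad. Next I refine both poses from this picture.

Run:
```python
import pickle
from h import *
from rig import solve_ik
s,d=pickle.load(open('d1.pkl','rb'));T=Twrist(s,d);P=pts(d,T);f=d['frame'];hsv=cv2.cvtColor(f,cv2.COLOR_RGB2HSV)
w=np.zeros((400,640),np.uint8);w[100:205,240:385]=1
m=(w>0)&(hsv[...,2]<65)
print('stage z',np.median(P[m][:,2]))
uv=np.argwhere(m)[:,::-1];q=ray(d,uv,.12,T)[:,:2]
y=np.radians(-9.6)
for it in range(3):
    M=w2m(np.c_[q,q[:,:1]*0],[.676,.0205],y)*1000
    # near edge x as fn of y; right edge y as fn of x ; left edge
    bx=[(b,np.percentile(M[abs(M[:,1]-b)<3,0],1)) for b in range(-60,61,10)]
    by=[(b,np.percentile(M[abs(M[:,0]-b)<3,1],1),np.percentile(M[abs(M[:,0]-b)<3,1],99)) for b in range(-100,-29,10)]
    bx=np.array(bx);by=np.array(by)
    a1=np.polyfit(bx[:,0],bx[:,1],1);a2=np.polyfit(by[:,0],by[:,1],1);a3=np.polyfit(by[:,0],by[:,2],1)
    print('yaw',np.degrees(y),'near',a1,'right',a2,'left',a3); y+= (a2[0]+a3[0]-a1[0])/3
m,fl,fi=carrier(d,P,(480,150,640,240))
q=ray(d,np.argwhere(fl)[:,::-1],.006,T)[:,:2]
ax=np.linalg.eigh(np.cov(q.T))[1][:,1];print('car yaw',np.degrees(np.arctan2(ax[1],ax[0])),fl.sum(),fi.sum(),'fin',P[fi].mean(0),cv2.minAreaRect(q.astype(np.float32)*1000))
for p,tt in [([-.215,.003,.25],20),([-.215,.003,.14],20),([-.215,-.016,.14],20),([-.215,.003,.14],10),([-.2,.003,.25],10),([-.215,.003,.35],10)]:
    j=solve_ik(m2w(p,[.676,.0205],y),qt(y,np.radians(tt)));print(None if j is None else np.round(j,2))
```

```text
stage z 0.11903142839912895
yaw -9.6 near [ 3.92133326e-03 -1.05541378e+02] right [-1.25242658e-02 -7.31630537e+01] left [-1.32804963e-02  6.46815829e+01]
yaw -10.167726600202153 near [-1.04163800e-02 -1.05500494e+02] right [ 6.45338076e-03 -7.24888778e+01] left [-6.34136828e-03  6.45694254e+01]
yaw -9.966649115992938 near [-7.81025503e-03 -1.05772605e+02] right [ 7.86157551e-03 -7.22763049e+01] left [-1.03792156e-02  6.45489535e+01]
car yaw 58.516276040504245 2456 0 fin [nan nan nan] ((518.5121459960938, -300.03948974609375), (180.4252471923828, 51.85847091674805), 58.468013763427734)
[ 0.52 -0.09 -0.84  2.21  0.15  0.69 -2.18]
[ 0.43  0.14 -0.86  2.34  0.64  0.5  -2.69]
[ 0.47  0.12 -0.85  2.35  0.6   0.48 -2.61]
[ 0.45  0.21 -0.84  2.22  0.4   0.67 -2.41]
[ 0.51  0.05 -0.83  2.07  0.15  0.88 -2.14]
[ 0.56 -0.1  -0.8   1.96  0.    1.09 -1.99]<stdin>:20: RuntimeWarning: Mean of empty slice.
  ret = um.true_divide(
```

Run:
```python
import pickle
from h import *
from rig import *
a=np.radians(58.5)
bot.reach([.4788,-.3648,.20],qt(a,np.radians(10)))
s=sensors.sense();d=get_image('wrist');pickle.dump((s,d),open('d2.pkl','wb'))
T=Twrist(s,d);P=pts(d,T)
m,fl,fi=carrier(d,P,(150,0,500,400))
for n,k,h in(('flat',fl,.006),('fin',fi,.046)):
    q=ray(d,np.argwhere(k)[:,::-1],h,T)[:,:2]
    if len(q)<9: print(n,len(q)); continue
    ax=np.linalg.eigh(np.cov(q.T))[1][:,1];print(n,len(q),np.degrees(np.arctan2(ax[1],ax[0])),cv2.minAreaRect(q.astype(np.float32)*1000),np.median(P[k],0))
print(s['t'],s['tcp_pos'])
cv2.imwrite('pics/w2.png',d['frame'][:,:,::-1])
```

```text
flat 4438 58.65024456537524 ((515.9154052734375, -305.1624755859375), (185.65847778320312, 51.267250061035156), 57.859615325927734) [ 0.52762085 -0.2810858   0.00489875]
fin 233 59.573481364445776 ((479.0295104980469, -365.3026428222656), (23.48343276977539, 9.045689582824707), 58.67071533203125) [ 0.47906246 -0.36535151  0.04488403]
4.65 [ 0.47920097 -0.36424161  0.2002008 ]
```

View pics/w2.png

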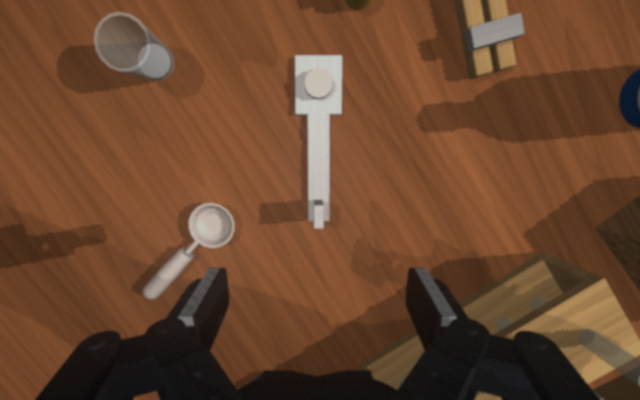

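The view shows the carrier squarely: dish (318,83), fin (319,214), clear between the fingers. The fin centre is (0.479, -0.365) at yaw 58.6°, which agrees with the other view. Grasping now.

```bash
cat >> h.py <<'E'
O=[.6762,.0193];Y=np.radians(-9.8);TL=np.radians(10)
def tcp(x,y,z):
    """TCP for well at micro (x,y), underside at height z"""
    return m2w([x-.135+.019*np.sin(TL),y,z+.031-.019*np.cos(TL)],O,Y)
E
python3 - <<'E'
import pickle
from h import *
from rig import *
a=np.radians(58.6);c,s_=np.cos(a),np.sin(a);q=qt(a,TL)
g=lambda z:[.4790+.0033*c,-.3653+.0033*s_,z]
bot.servo_line(g(.0125),vel=.15,attitude=q)
bot.grip(.0,squeeze=70)
s=sensors.sense();print(s['t'],s['grip_width'],s['gripper_force'],s['tcp_pos'])
bot.servo_line(g(.25),vel=.2)
for p in((-.105,.003,.29),(-.08,.003,.29),(-.08,.003,.123),(-.08,-.016,.123),(0,-.016,.123)):
    j=solve_ik(tcp(*p),qt(Y,TL));print(p,None if j is None else np.round(j,2))
bot.reach(tcp(-.095,.003,.26),qt(Y,TL))
s=sensors.sense();d=get_image('wrist');d2=get_image('side');pickle.dump((s,d,d2),open('d3.pkl','wb'))
print(s['t'],s['grip_width'],s['tcp_pos'],tcp(-.095,.003,.26))
cv2.imwrite('pics/w3.png',np.hstack([d['frame'],d2['frame'][60:280,180:420].repeat(2,0)[:400]] )[:,:,::-1] if 0 else cv2.resize(np.hstack([d['frame'][:,60:560],cv2.resize(d2['frame'][80:280,200:400],(400,400))]),(800,356))[:,:,::-1])
E
```

```text
6.7833 0.009228242792820576 68.60411524772644 [ 0.48086036 -0.36261362  0.01266438]
(-0.105, 0.003, 0.29) [ 0.43 -0.1  -0.71  2.07  0.01  0.99 -2.03]
(-0.08, 0.003, 0.29) [ 0.39 -0.05 -0.67  2.03  0.06  0.99 -2.05]
(-0.08, 0.003, 0.123) [ 0.16  0.17 -0.52  2.23  0.3   0.62 -2.31]
(-0.08, -0.016, 0.123) [ 0.19  0.16 -0.5   2.25  0.27  0.61 -2.25]
(0, -0.016, 0.123) [ 0.06  0.26 -0.3   2.1   0.24  0.64 -2.16]
10.0833 0.009067010328919168 [0.45347836 0.06040574 0.2721767 ] [0.45331798 0.06084283 0.27228865]
```

View pics/w3.png

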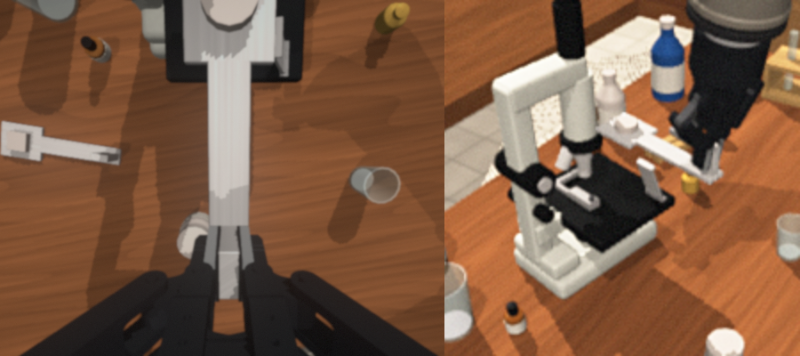

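The carrier is held straight, with the plate over the stage's near edge. I measure its droop and yaw from the range data.

```bash
cat > meas.py <<'E'
from h import *
def held(s,d,zu):
    """neck top plane (z at x, pitch, yaw, y) in micro frame, from wrist range; zu=commanded underside height"""
    M=w2m(pts(d,Twrist(s,d)),O,Y);v=d['frame'].min(-1)>110
    xg=w2m(np.array([s['tcp_pos']]),O,Y)[0,0]-.0033
    m=v&(abs(M[...,2]-zu-.006)<.007)&(abs(M[...,1])<.06)&(M[...,0]>xg+.025)&(M[...,0]<xg+.1)
    q=M[m];A=np.polyfit(q[:,0]-xg,q[:,2],1)
    bins=np.arange(.03,.095,.01);c=[];
    for b in bins:
        k=q[abs(q[:,0]-xg-b)<.004];c.append((k[:,1].min()+k[:,1].max())/2)
    B=np.polyfit(bins,c,1)
    print('n',len(q),'pitch',A[0].round(4),'underside z at fin',(A[1]-.006).round(4),'at well',(A[1]+.135*A[0]-.006).round(4),'yaw',B[0].round(4),'y at fin',B[1].round(4),'y at well',(B[1]+.135*B[0]).round(4))
E
python3 - <<'E'
import pickle
from meas import *
s,d,_=pickle.load(open('d3.pkl','rb'));held(s,d,.26)
E
```

```text
n 6908 pitch -0.0015 underside z at fin 0.2585 at well 0.2583 yaw -0.0042 y at fin 0.0035 y at well 0.003
```

Run:
```python
from meas import *
from rig import *
bot.servo_line(tcp(-.088,.003,.26),vel=.15)
bot.servo_line(tcp(-.088,.003,.126),vel=.12)
f0=sensors.sense()['ft_force']
z=.126
while z>.115:
    z-=.001;bot.servo_line(tcp(-.088,.003,z),vel=.02)
    s=sensors.sense();df=s['ft_force']-f0
    if abs(df[2])>2.5:break
print('contact z',z,df.round(2),s['t'],'actual tcp z',s['tcp_pos'][2],tcp(0,0,z)[2])
bot.servo_line(tcp(-.088,.003,z+.0015),vel=.03)
s=sensors.sense();d=get_image('wrist');held(s,d,.121);print(s['t'],s['ft_force'])
cv2.imwrite('pics/w4.png',d['frame'][:,:,::-1])
```

```text
contact z 0.119 [-4.01  1.18  7.43] 13.45 actual tcp z 0.13144565041031672 0.13128865269276804
n 6910 pitch 0.0006 underside z at fin 0.119 at well 0.119 yaw -0.0037 y at fin 0.0038 y at well 0.0033
13.7 [ 0.92672102 -0.0836809  -0.57164704]
```

View pics/w4.png

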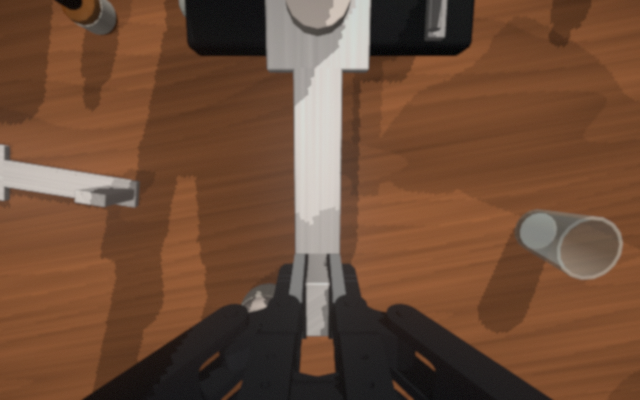

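The plate rests just above the stage: near edge at row 55, stage sides at columns 187 and 474, flap at (436,18), and the carrier is straight. I check the stage edges once more from here, then go in.

Run:
```python
from meas import *
from rig import *
s=sensors.sense();d=get_image('wrist');T=Twrist(s,d)
print('edges mm',(w2m(ray(d,[[187,40],[473,40],[225,54],[420,54]],.12,T),O,Y)*1000).round(1)[:,:2].tolist())
f0=s['ft_force']
def go(x,y,z,v,lim=6,n=1):
    bot.servo_line(tcp(x,y,z),vel=v);s=sensors.sense();df=R_(qt(Y)).T@(s['ft_force']-f0);df[1:]*=-1
    print((x,y),'F micro',df.round(1));return np.abs(df).max()>lim
if not go(-.088,-.016,.121,.05):
    for x in(-.07,-.05,-.035,-.02,-.01,0):
        if go(x,-.016,.121,.06):print('STOP');break
s=sensors.sense();d=get_image('wrist');held(s,d,.121);print(s['t'])
```

```text
edges mm [[-104.9, 68.2], [-104.9, -73.9], [-111.4, 49.6], [-111.4, -47.9]]
(-0.088, -0.016) F micro [ 1.5  0.4 -1.7]
(-0.07, -0.016) F micro [ 1.2 -0.2 -0.8]
(-0.05, -0.016) F micro [ 1.1  0.1 -1.5]
(-0.035, -0.016) F micro [ 0.8  1.  -1. ]
(-0.02, -0.016) F micro [ 0.2 -0.4 -2.1]
(-0.01, -0.016) F micro [ 1.2 -0.1 -0.6]
(0, -0.016) F micro [ 0.9  1.  -1.9]
n 7903 pitch 0.0236 underside z at fin 0.1182 at well 0.1214 yaw 0.5262 y at fin -0.0532 y at well 0.0179
16.7
```

Run:
```python
from meas import *
from rig import *
def F():
    df=sensors.sense()['ft_force'];df=R_(qt(Y)).T@df;df[1:]*=-1;return df
f0=F()
def go(x,y,z,v):
    bot.servo_line(tcp(x,y,z),vel=v);df=F()-f0;print((round(x*1e3,1),round(y*1e3,1)),df.round(1));return df
x=0
while x<.006:
    x+=.001
    if abs(go(x,-.016,.121,.02)[0])>4:break
xs=x-.002   # clear of stop
print('stop at',x)
go(xs,-.016,.121,.03)
y=-.016
while y<.008:
    y+=.002 if y<-.003 else .001
    if abs(go(xs,y,.121,.03)[1])>4:break
print('fence/clip at',y,sensors.sense()['t'])
s=sensors.sense();d=get_image('wrist')
cv2.imwrite('pics/w5.png',d['frame'][:,:,::-1])
```

```text
(1.0, -16.0) [ 1.4  0.9 -1.1]
(2.0, -16.0) [-0.8  0.2  0.4]
(3.0, -16.0) [1.  0.4 0.6]
(4.0, -16.0) [ 0.3 -0.2 -0.1]
(5.0, -16.0) [ 1.2  0.5 -0.1]
(6.0, -16.0) [ 0.  -0.3  0. ]
stop at 0.006
(4.0, -16.0) [ 1.2 -0.1 -0.7]
(4.0, -14.0) [ 1.1  0.5 -0.7]
(4.0, -12.0) [1.1 0.1 0.4]
(4.0, -10.0) [-0.   0.7 -0. ]
(4.0, -8.0) [ 0.1  1.2 -1.1]
(4.0, -6.0) [1.6 1.1 0.3]
(4.0, -4.0) [ 1.5  0.7 -0.5]
(4.0, -2.0) [ 1.4 -0.  -0.5]
(4.0, -1.0) [-0.1 -0.4  0.5]
(4.0, 0.0) [ 0.3 -0.8 -0.4]
(4.0, 1.0) [0.  0.2 0.3]
(4.0, 2.0) [ 0.3 -0.8  0.2]
(4.0, 3.0) [-1.2 -4.2  1.6]
fence/clip at 0.003 21.5
```

View pics/w5.png

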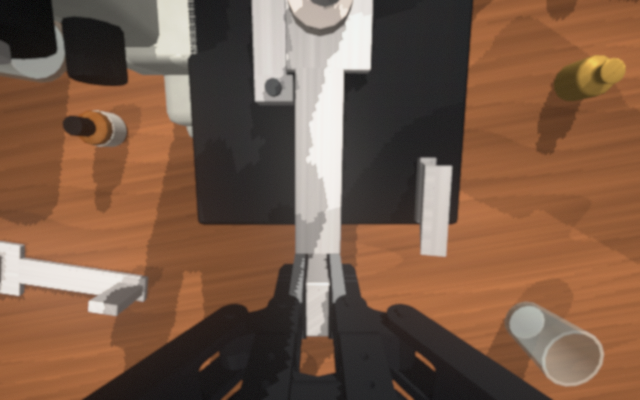

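The plate is behind the post and under the clip (post at (272,90)), with the stage near edge at row 223 and the flap still up at (435,205). It is touching the fence, so I now feel for the end stop.

Run:
```python
from meas import *
from rig import *
def F():
    df=sensors.sense()['ft_force'];df=R_(qt(Y)).T@df;df[1:]*=-1;return df
s=sensors.sense();d=get_image('wrist');T=Twrist(s,d)
print('near edge mm',(w2m(ray(d,[[250,223],[400,223]],.12,T),O,Y)*1000).round(1)[:,:2].tolist(),'plate rear',(w2m(ray(d,[[357,71]],.127,T),O,Y)*1000).round(1).tolist(),'tcp',(w2m(s['tcp_pos'][None],O,Y)*1000).round(1))
def go(x,y,z,v):
    bot.servo_line(tcp(x,y,z),vel=v);df=F()-f0;print((round(x*1e3,1),round(y*1e3,1)),df.round(1));return df
f0=0;go(.004,.0015,.121,.02);f0=F()
x=.004
while x<.012:
    x+=.001
    if abs(go(x,.0015,.121,.02)[0])>4:break
print('stop at',x,sensors.sense()['t'])
```

```text
near edge mm [[-106.0, 39.8], [-106.1, -42.0]] plate rear [[-29.2, -16.2, 127.0]] tcp [[-127.8    2.6  133.2]]
(4.0, 1.5) [ 0.3 -0.8 -1.5]
(5.0, 1.5) [ 0.2  0.6 -0.3]
(6.0, 1.5) [-0.5 -0.2  0.4]
(7.0, 1.5) [-6.3 -0.7  2.6]
stop at 0.007 22.6
```

```bash
cat >> h.py <<'E'
O2=m2w([.0047,.001,0],O,Y)[:2]   # microscope origin after feeling stop and fence
QF=qt(Y+np.pi/2)
def fpos(th,x=-.095,r=.048,off=.002):
    n=np.array([-np.sin(th),np.cos(th)]);c=np.array([-.050,.128])+r*np.array([np.cos(th),np.sin(th)])+off*n
    return m2w([x,c[0]-.011,c[1]],O2,Y)
E
python3 - <<'E'
from meas import *
from rig import *
bot.servo_line(tcp(.006,.0015,.1195),vel=.02)
bot.grip(.04);bot.dwell(.2)
s=sensors.sense();print(s['t'],s['ft_force'].round(1))
zt=R_(s['eef_rot'])[:,2]
bot.servo_line(s['tcp_pos']-zt*.12,vel=.2)
s=sensors.sense();d=get_image('wrist');print(s['t'])
cv2.imwrite('pics/w6.png',d['frame'][:,:,::-1])
M=w2m(pts(d,Twrist(s,d)),O2,Y);v=d['frame'].min(-1)>110
neck=v&(abs(M[...,2]-.127)<.006)&(M[...,0]<-.05)&(M[...,0]>-.115)&(abs(M[...,1])<.02)
q=M[neck];A=np.c_[q[:,:2],np.ones(len(q))];print('plane',np.linalg.lstsq(A,q[:,2],rcond=None)[0].round(4),len(q))
xs=np.arange(-.11,-.055,.01);e=[np.mean([q[abs(q[:,0]-x)<.004,1].min(),q[abs(q[:,0]-x)<.004,1].max()]) for x in xs];print('yaw,y',np.polyfit(xs,e,1).round(4))
bot.grip(0)
for p in(m2w([-.095,-.11,.27],O2,Y),m2w([-.095,-.11,.175],O2,Y),fpos(1.3),fpos(.7),fpos(0)):
    j=solve_ik(p,QF);print(p.round(3),None if j is None else np.round(j,2))
E
```

```text
23.45 [ 0.4 -0.2 -0.4]
24.2
plane [ 0.001  -0.0042  0.125 ] 2050
yaw,y [-0.0067  0.001 ]
[ 0.569 -0.073  0.27 ] [ 0.67  0.32 -0.8   1.76  0.25  1.17 -0.38]
[ 0.569 -0.073  0.175] [ 0.64  0.43 -0.79  1.86  0.36  1.01 -0.47]
[ 0.579 -0.014  0.175] [ 0.56  0.44 -0.82  1.84  0.38  1.02 -0.59]
[0.583 0.01  0.16 ] [ 0.52  0.47 -0.83  1.85  0.41  1.   -0.65]
[0.585 0.023 0.13 ] [ 0.49  0.52 -0.82  1.86  0.46  0.96 -0.71]
```

View pics/w6.png

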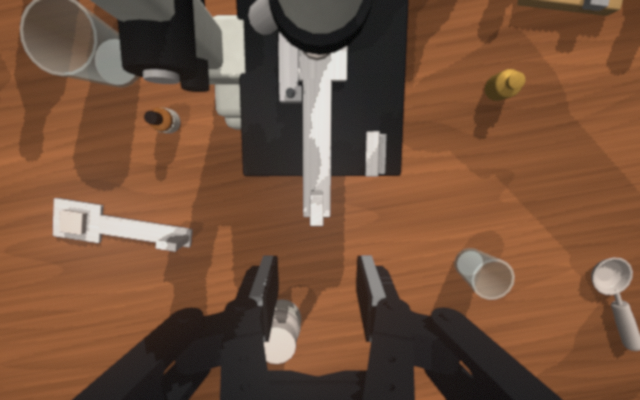

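The carrier lies flat and straight with the dish under the objective, the neck between post and flap, and the flap still up at (375,152). Now I fold the flap.

Run:
```python
from meas import *
from rig import *
bot.reach(m2w([-.19,-.11,.28],O2,Y),QF)
bot.reach(m2w([-.095,-.11,.27],O2,Y),QF)
bot.servo_line(m2w([-.095,-.11,.175],O2,Y),vel=.15)
f0=sensors.sense()['ft_force']
def go(p,v=.06):
    bot.servo_line(p,vel=v);s=sensors.sense();df=s['ft_force']-f0;print(p.round(3),df.round(1));return df
for th in np.radians([80,70,60,50,40,30,20,12,6,2]):
    if np.abs(go(fpos(th))).max()>15:print('STOP');break
else:
    for k in range(8):
        p=fpos(0);p[2]=.130-.001*k
        if go(p,.02)[2]>6:break
print(sensors.sense()['t'])
```

```text
[ 0.578 -0.018  0.176] [ 0.9  0.5 -0.5]
[ 0.579 -0.01   0.174] [ 1.1  0.1 -0.8]
[ 0.581 -0.003  0.171] [ 0.3 -0.4 -0.1]
[0.582 0.004 0.166] [ 2.1 -0.2  0.4]
[0.583 0.011 0.16 ] [ 1.4 -0.1 -0.9]
[0.584 0.016 0.154] [1.4 0.3 0. ]
[0.585 0.019 0.146] [ 0.9  0.3 -1. ]
[0.585 0.021 0.14 ] [ 1.5  1.8 -0.4]
[0.585 0.022 0.135] [ 1.5 -0.2 -1.3]
[0.585 0.023 0.132] [0.8 0.3 0. ]
[0.585 0.023 0.13 ] [-3.  -1.4 12.2]
31.5167
```

Run:
```python
from meas import *
from rig import *
p=fpos(0);p[2]=.28;bot.servo_line(p,vel=.15)
bot.reach(m2w([-.15,-.01,.30],O2,Y),qt(Y,np.radians(20)))
s=sensors.sense();d=get_image('wrist');t=get_image('top')
M=w2m(pts(d,Twrist(s,d)),O2,Y)
k=(abs(M[...,0]+.09)<.012)&(M[...,1]>-.045)&(M[...,1]<.005)&(M[...,2]>.122)&(M[...,2]<.2)
print('flap slope',np.polyfit(M[k][:,1],M[k][:,2],1).round(3),k.sum(),s['t'])
k=(abs(M[...,0]+.06)<.01)&(abs(M[...,1])<.009);q=M[k]
print('neck z',np.median(q[:,2]).round(4))
cv2.imwrite('pics/w7.png',d['frame'][:,:,::-1])
```

```text
flap slope [0.003 0.13 ] 1076 34.125
neck z 0.125
```

View pics/w7.png

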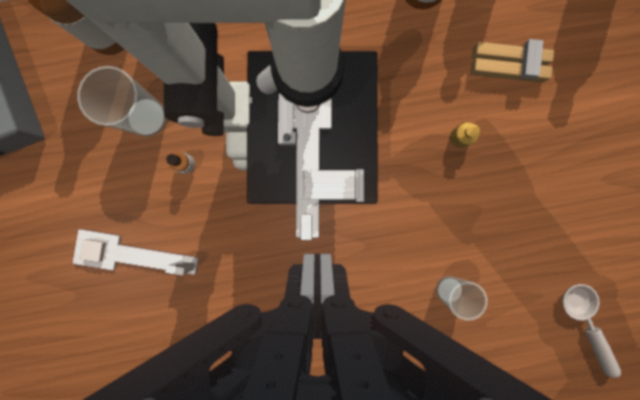

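The flap lies level at z 0.130 across the neck (around (335,185)), with slope 0.003. The carrier is flat and home, and nothing else on the table has moved.

```bash
python3 -c "
from rig import bot
print(bot.job_done())"
```

```text
the job is handed in; nothing more can be done
None
```

The round-dish carrier is seated against the fence and end stop with the flap folded level over its neck. I handed the job in at about 34 s, but the call returned no verdict.

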